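# Mount an octagonal carving blank between centres and turn its marked facet up

## Robot

A 6-joint arm with a two-finger parallel gripper is mounted at the origin on the work surface. World frame = base frame: x ahead of the robot, y to its left, z up, the work surface at z = 0. Lengths are in m, angles in rad, forces in N, time in s.
With the tool pointing down it reaches from about 0.25 to 0.8 m from the base axis. Payload 3.9 kg.
Tool frame: the origin (TCP) lies on the centre line of the jaws, within the pads' length; the fingertips stand 8 mm ahead of it and the grasp point (between the pads) lies 11 mm behind it; x points along the fingers, z is the direction in which the jaws open and shut, and the axes are right-handed (so a half turn about x gives the same grasp; the last joint's range is limited). The gripper opens to 85 mm and grips with 20 to 120 N. Pads are 22 mm wide; open, the fingers measure 114 mm over their backs; the gripper's body (76 mm by 85 mm) begins 54 mm behind the grasp point. The pads swing forward as they close: fully open they stand 13 mm farther back than shut.
Start: joints at [1.298, 0.26, -0.138, 1.173, 0, 1.571], TCP at [0.141, 0.506, 0.239] pointing down, gripper open.
Joint ranges: [-2.78, 2.78], [-0.83, 1.72], [-1.28, 1.37], [-1.9, 2.12], [-1.57, 1.48], [-3.14, 3.14]. Speed limits (rad/s): [2.57, 2.57, 3.14, 3.14, 3.14, 3.14].

## Interface

Orientations are given as a unit quaternion [x, y, z, w].
In Python, from workcell import robot gives the robot as it stands.
- The arm moves only by the shell command python3 -m inch 'ROWS' [OPENING] [FORCE]. ROWS is JSON, a list of rows, each an object with "dp": the shift along the tool's x, y, z in m, a list of three; "twist": the turn about the tool's x in degrees. In form: [{"dp": [tx, ty, tz], "twist": twist}, ...]. A call has 1 to 12 rows; each row is the pose to reach, as a shift and turn from the pose commanded when the call began, along the tool's axes at that moment; what a row does not reach only later rows make up. A row lasts 1/12 s, in which the tool goes at most 41.7 mm and 7.16 degrees, less where a joint would pass 70% of its speed; a pose out of reach is approached as far as the arm can. A call with a gripper value outside its range is refused whole. OPENING is the opening, from 0 (shut) to 1 (fully open), set as the call begins (- or left out, the last holds). The fingers move at their own pace and stop on an object; FORCE is the grip in N (left out, the last holds). Time passes only in rows, so rows that repeat a pose let the fingers close. It gives the time, the measured TCP pose, the force and the opening at its end, in the units of the state.
- robot.read_state(): the state, without advancing time (a new reading comes with each control period).
- robot.camera(name): name is "scene" or "top" or "wrist"; returns (picture, depth): 384x512x3 uint8, red, green, blue; 384x512 float32, m along the optical axis (not along the pixel's ray), 0 where there is no reading.
- robot.camera_model(name): a dict with "vertical_fov" (degrees; the focal length in pixels is half the picture's height over the tangent of half this angle, whatever the lens; pixels are square), "cx", "cy" (the principal point, pixels), "eye" and "orientation" of the camera in the world; the wrist camera has in their place "tool_from_camera" (4x4, takes a point from camera to tool coordinates, whose origin is the TCP and whose axes are the tool frame's). Camera axes: x right, y down, z forward; pixel columns grow to the right and rows downward; lengths in m; the calibration is good to about 2 mm. A picture is of the moment at which its call begins: read the wrist's pose just before it. camera_model takes no time and is no camera call.
- robot.hand_in(): hands the job in, once; it reports no verdict.
Trained networks look in the newest picture that a camera, given by its name, has taken for a name from the list of things; names that differ only in an ending like _2 or _b are one class to them, and where a whole thing is asked for, a point or a joint stands for the part that bears it (a point fixed in the world has none). Each returns a list of dicts, best first, with "p" (0 to 1); they miss things now and then, are a little off and sometimes report something else, mostly with a low value. They report only what shows in the picture. A call takes as long as a camera call. They do not tell look-alikes from the thing itself.
- robot.outline_of(camera, label): "mask" (384x512 bool, what is visible of it) and "extent" ([left, top, width, height] in pixels, round what is visible of it).
- robot.mark_of(camera, label): "xy" ([column, row] in pixels: a listed point, or the origin of a listed thing).
The state is a dict: "time_s": time; "qpos": joint angles; "joint_vel": joint speeds; "tau": joint torques, N m; "ee_pos": TCP position; "eef_rot": TCP orientation; "contact_force": force on the tool from outside, world axes, zero at the start; "moment": the same for the moment, N m; "finger_gap": finger opening in m.
Only numpy, scipy, OpenCV 4.12 (cv2) and the standard library are available. Lean on these libraries where they do the work, as an engineer would, in place of code of your own. Each camera call takes 0.05 s, during which the arm holds its last target.

## Task

Lay the octagonal wooden blank by its steel end stubs in the two notched posts of the carving cradle, let go of it, and push the sliding tail centre fully home over the stub. Only then take the blank again and turn it between the centres until the facet with the dark scribed line faces straight up; leave it resting there, with the centre still home. Do not drop the blank, and leave the glue bottle, the mallet and the two gouges where they are.

Things in the scene. Friction and masses are not known exactly. Their poses are not given: they have to be found in the camera images.
- blank: Loose pale wooden octagonal blank, about 0.6 kg (on a steel arbor): body 130 mm long, 48 mm across flats (8 equal facets 20 mm wide; opposite ones parallel), a steel stub 18 mm in diameter, 37 mm long on each end (204 mm over all). Origin mid-axis, x along the axis (ends alike), +y the outward normal of the marked facet. Starts lying flat on the bench, axis 24 mm up, marked facet facing sideways, to any side.
- mark (a point): Middle of the blank's marked facet, 24 mm from its axis; axes as the blank's (+y out of the facet). The mark is a dark line 7 mm wide and 112 mm long along the facet, with a short cross bar at each end; it also shows as a short dark stroke on both end faces, beside that facet.
- cradle: Carving cradle, fixed: plywood base 325 x 90 x 18 mm with two steel posts, a thrust plate at the head end (inner face x = +110 mm, top 135 mm up) and the sliding tail centre at the -x end. Origin on the bench midway between the posts, x along the turning axis, z up. A centred blank has 8 mm to spare at each end to post and plate.
- cradle_axis (a point): Point on the turning axis midway between the notches, 120 mm above the bench; axes as the cradle's. The blank is mounted when its origin is here and its x axis lies along this x (either way round). It then turns easily in the notches, held only by friction: fingers that open unevenly can nudge it round by a few degrees.
- head_notch (a point): Stub-axis point of the head post's notch, 120 mm up, 79 mm from the cradle's middle. The post is Y-shaped, 12 mm thick, its V notch 90 degrees and open upwards: mouth 42 mm wide, prong tops about 129 mm up, prongs within 30 mm either side of the axis.
- tail_notch (a point): The same point of the tail post, an identical post 79 mm from the middle on the tail centre's side.
- tail_centre (a joint): How far the tail centre is slid towards the blank (along the cradle's +x), m: 0 to 0.006 at the start (fully or nearly back), 0.028 fully home against its stop. About 3 N of friction; stays where left.
- cup_mouth (a point): Centre of the tail centre's mouth: a hollow steel cup on a carriage, in line with the turning axis, 40 mm outside, 25 mm bore, 26 mm deep, open towards the blank. At cradle x = -116 mm when back, -88 mm when home, where it surrounds the stub's end with 3.5 mm to spare all round.
- tail_grip (a point): Middle of the tail centre's dark wooden grip block on top of the carriage, moving with it: 22 mm along the slide (x), 36 mm across (y), 42 mm tall; this point is 172 mm above the bench and at cradle x = -134 mm when fully back, -106 mm when home. Axes as the cradle's.
- glue: Bystander: white glue bottle, 60 mm in diameter, 170 mm tall, standing; origin at the middle of its foot.
- mallet: Bystander: round wooden carver's mallet standing on its head, 84 mm in diameter, 230 mm tall; origin at the middle of its foot.
- gouge: Bystander: wood gouge lying on the bench, dark octagonal handle 28 mm thick, about 250 mm long; origin on the bench 40 mm from the middle of its handle, x towards the blade.
- wide_gouge: Bystander: a second gouge, the same but with a wider blade, 24 mm.
There are look-alikes about, which are no part of the job. Of the things shaped like the blank, the wooden one is meant.

How it is judged:
By the outcome, as a careful person would: the job done as asked, in the order asked, and still so for the second after the job is handed in, with the robot touching nothing.
It also fails if it takes over 69 s, if anything falls off the work surface, if the arm or the gripper's body presses on something with over 40 N, if the wrist force passes 120 N, or if a joint passes its speed limit or range.

## Working session

There is one attempt and no reset: what is moved stays moved. The work goes in short steps, Python scripts to look and compute and a shell command to move; the robot and the scene stay as the last step left them, time stands still between calls to the robot, and variables do not carry over. Pictures are saved under pics/ and viewed, and the job is handed in when it is done.

```bash
ls; mkdir -p pics
python3 - <<'E'
from workcell import robot
import cv2
print(robot.read_state())
for n in ["scene","top","wrist"]:
    m=robot.camera_model(n); print(n,m)
    p,d=robot.camera(n)
    cv2.imwrite(f"pics/{n}0.png",p[:,:,::-1])
    import numpy as np; np.save(f"pics/{n}0_d.npy",d); np.save(f"pics/{n}0_p.npy",p)
E
```

```text
pics
{'time_s': 0.0, 'qpos': array([ 1.29800102e+00,  2.60667620e-01, -1.39347670e-01,  1.17271538e+00,
       -1.86044850e-05,  1.57081646e+00]), 'joint_vel': array([ 1.16393879e-03, -1.56459488e-03, -4.89049637e-05,  4.20101270e-04,
        4.31124348e-04, -1.57218660e-03]), 'tau': array([-4.87217276e-04, -4.05684614e+01,  2.53920758e+01,  1.87005167e-02,
       -1.84897990e-04,  3.32546176e-05]), 'ee_pos': array([0.14127551, 0.50494881, 0.23848159]), 'eef_rot': array([-0.42778129,  0.56388859,  0.42694412,  0.56280685]), 'contact_force': array([-0.66951277, -0.24839419, -0.35518284]), 'moment': array([-0.016458  , -0.02470028,  0.01880836]), 'finger_gap': 0.0851873015200259}
scene {'vertical_fov': 47.88716806776983, 'cx': 255.28335894112755, 'cy': 196.8094237282597, 'eye': array([ 1.30657883, -0.1537527 ,  1.50108544]), 'orientation': array([ 0.77936489,  0.57272152, -0.14906925, -0.20581251])}
top {'vertical_fov': 50.73357871264204, 'cx': 259.09748115803046, 'cy': 190.2592839481056, 'eye': array([0.27140824, 0.08523109, 1.65766295]), 'orientation': array([ 0.70581272, -0.70220368,  0.06783385, -0.06431925])}
wrist {'vertical_fov': 67.0928422671656, 'cx': 262.1503080365893, 'cy': 192.07734598394327, 'tool_from_camera': array([[-7.30268248e-04, -2.73843688e-01,  9.61773935e-01,
        -1.35394231e-01],
       [-9.82436528e-04, -9.61773530e-01, -2.73844319e-01,
         6.96708684e-02],
       [ 9.99999251e-01, -1.14486166e-03,  4.33318629e-04,
        -3.35579616e-04],
       [ 0.00000000e+00,  0.00000000e+00,  0.00000000e+00,
         1.00000000e+00]])}
```

View pics/scene0.png

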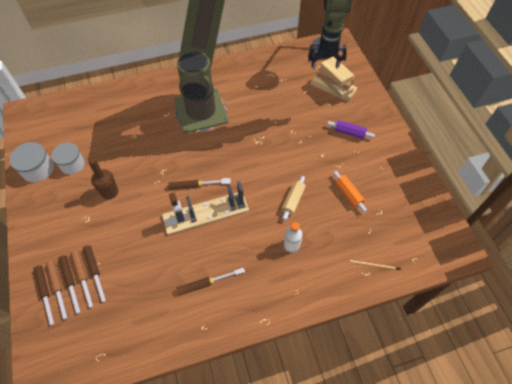

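View pics/top0.png

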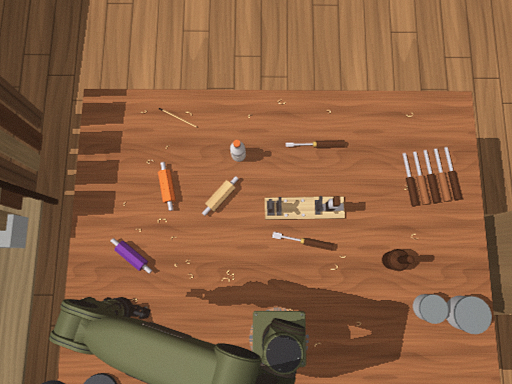

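View pics/wrist0.png

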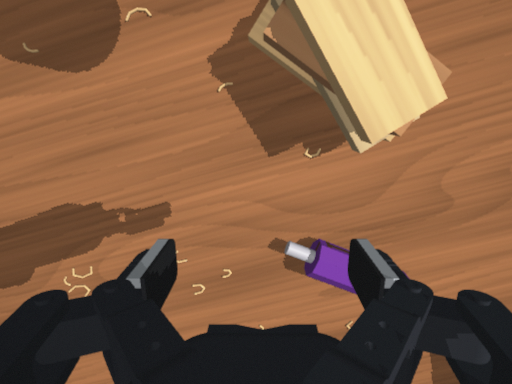

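```bash
cat > h.py <<'E'
import numpy as np, cv2
from scipy.spatial.transform import Rotation as R
from workcell import robot
def K(n):
    m=robot.camera_model(n); f=192/np.tan(np.radians(m['vertical_fov']/2)); return f,m['cx'],m['cy'],m
def Rtool(q): return R.from_quat(q).as_matrix()
def cam_pose(n,st=None):
    m=robot.camera_model(n)
    if n!='wrist': 
        T=np.eye(4);T[:3,:3]=R.from_quat(m['orientation']).as_matrix();T[:3,3]=m['eye'];return T
    T=np.eye(4);T[:3,:3]=Rtool(st['eef_rot']);T[:3,3]=st['ee_pos'];return T@m['tool_from_camera']
def cloud(n,d,T):
    f,cx,cy,_=K(n); v,u=np.mgrid[0:384,0:512]
    P=np.stack([(u-cx)/f*d,(v-cy)/f*d,d],-1); return P@T[:3,:3].T+T[:3,3]
def onplane(n,uv,z,T):
    f,cx,cy,_=K(n); r=T[:3,:3]@np.array([(uv[0]-cx)/f,(uv[1]-cy)/f,1]); return T[:3,3]+r*(z-T[2,3])/r[2]
def proj(n,P,T):
    f,cx,cy,_=K(n); p=(np.atleast_2d(P)-T[:3,3])@T[:3,:3]; return np.stack([p[:,0]/p[:,2]*f+cx,p[:,1]/p[:,2]*f+cy],-1)
def snap(n,name):
    st=robot.read_state(); p,d=robot.camera(n); cv2.imwrite(f"pics/{name}.png",p[:,:,::-1]); np.save(f"pics/{name}_d.npy",d)
    return st,p,d
E
python3 - <<'E'
from h import *
for n in ["top","scene"]:
    T=cam_pose(n); d=np.load(f"pics/{n}0_d.npy"); C=cloud(n,d,T)
    for l in ["blank","cradle"]:
        for o in robot.outline_of(n,l)[:4]:
            m=o['mask']&(d>0); P=C[m]
            print(n,l,round(o['p'],2),o['extent'],np.median(P,0).round(3),P.min(0).round(3),P.max(0).round(3))
            Q=P[P[:,2]>0.005] 
            r=cv2.minAreaRect((Q[:,:2]*1000).astype(np.float32)); print('   rect',r)
    for l in ["tail_grip","cup_mouth","head_notch","tail_notch","cradle_axis","cradle","blank","mark"]:
        for o in robot.mark_of(n,l)[:3]:
            print(n,l,round(o['p'],2),np.round(o['xy'],1))
print(robot.read_state()['time_s'])
E
```

```text
top blank 0.9 [159.9, 158.4, 19.1, 52.1] [0.595 0.452 0.038] [ 0.496  0.42  -0.008] [0.709 0.503 0.056]
   rect ((596.5093994140625, 459.1355285644531), (204.99856567382812, 55.89276123046875), 13.545888900756836)
top blank 0.63 [112.4, 237.0, 38.3, 35.3] [0.315 0.582 0.041] [ 0.25   0.5   -0.007] [0.383 0.664 0.056]
   rect ((312.5113525390625, 586.6025390625), (203.61782836914062, 53.91765594482422), 52.25999450683594)
top cradle 0.77 [266.7, 197.5, 76.0, 22.8] [ 0.504 -0.106  0.021] [ 0.465 -0.271 -0.001] [0.558 0.053 0.2  ]
   rect ((510.48675537109375, -108.62213134765625), (91.3681640625, 324.1537170410156), 0.16065391898155212)
top tail_grip 0.73 [336.2 201.4]
top cup_mouth 0.66 [328.7 201.7]
top head_notch 0.73 [280.6 203.6]
top head_notch 0.45 [219.3 193.2]
top tail_notch 0.61 [319.4 201.5]
top cradle_axis 0.88 [300.4 206. ]
top cradle 0.7 [298.1 209.4]
top cradle 0.58 [306.8 243.2]
top blank 0.95 [130.7 254.4]
top blank 0.88 [165.9 187.5]
top blank 0.69 [219.5 191.4]
top mark 0.96 [158.2 189.1]
top mark 0.86 [128.5 258.9]
top mark 0.83 [225.4 198.2]
scene blank 0.83 [334.7,
[... 634 characters left out ...]
[164.2, 180.3, 83.5, 53.1] [ 0.526 -0.112  0.02 ] [ 0.406 -0.264 -0.009] [0.563 0.068 0.197]
   rect ((491.30535888671875, -97.96084594726562), (141.21621704101562, 333.1637878417969), 1.7313973903656006)
scene tail_grip 0.53 [170.2 200.5]
scene cup_mouth 0.62 [179.7 205.8]
scene head_notch 0.9 [230.1 191.8]
scene head_notch 0.21 [107.6 191.7]
scene tail_notch 0.84 [192. 204.]
scene cradle_axis 0.91 [208.  194.3]
scene cradle 0.95 [211.7 214.5]
scene cradle 0.28 [176.8 202.9]
scene cradle 0.24 [287.8 193.3]
scene blank 0.96 [349.  127.3]
scene blank 0.73 [294.2 199.4]
scene blank 0.66 [350.4 190.1]
scene mark 0.76 [286.6 193.5]
scene mark 0.72 [351.3 125.2]
scene mark 0.64 [354.  189.1]
1.15
```

Run:
```python
import cv2
a=cv2.imread('pics/top0.png')[160:240,190:360]; cv2.imwrite('pics/crop1.png',cv2.resize(a,(800,376),interpolation=cv2.INTER_CUBIC))
a=cv2.imread('pics/scene0.png')[165:250,150:320]; cv2.imwrite('pics/crop2.png',cv2.resize(a,(800,400),interpolation=cv2.INTER_CUBIC))
```

```text
(no output)
```

View pics/crop1.png

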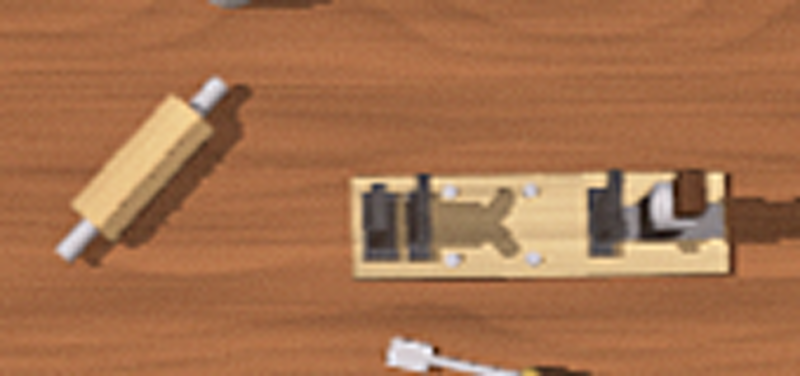

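View pics/crop2.png

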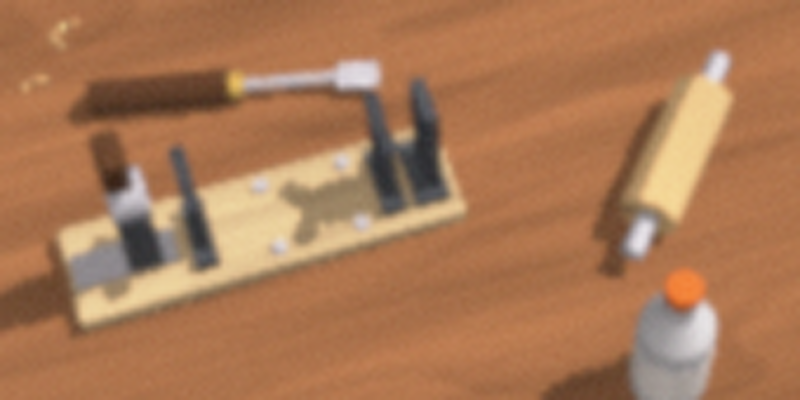

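Run:
```python
from h import *
st=robot.read_state(); print(Rtool(st['eef_rot']).round(3), st['ee_pos'].round(4))
T=cam_pose('top'); d=np.load("pics/top0_d.npy"); C=cloud('top',d,T)
m=np.zeros((384,512),bool); m[172:220,198:243]=1
m&=(C[...,2]>0.012)
P=C[m]; r=cv2.minAreaRect((P[:,:2]*1000).astype(np.float32)); print(r, np.percentile(P[:,2],[5,50,95]))
from scipy.ndimage import label
l,n=label(m); print([ (l==i).sum() for i in range(1,n+1)])
c=P[:,:2].mean(0); e=np.linalg.svd(P[:,:2]-c)[2][0] if len(P)<3000 else 0; print(c,e,np.degrees(np.arctan2(e[1],e[0])))
for l in ["glue","mallet"]:
    for o in robot.outline_of('top',l)[:1]:
        mm=o['mask']&(d>0); print(l,o['p'],np.median(C[mm],0),C[mm].max(0))
f=cam_pose('top')
for uv in [(204.9,212),(235.5,179)]: print(onplane('top',uv,0.033,T))
Q=C[(C[...,2]>0.012)&(C[...,2]<0.025)&(C[...,0]>0.4)&(C[...,0]<0.6)&(C[...,1]<0.1)&(C[...,1]>-0.3)]
r=cv2.minAreaRect((Q[:,:2]*1000).astype(np.float32)); print(r)
```

```text
[[-0.    -0.963  0.269]
 [-0.     0.269  0.963]
 [-1.     0.    -0.   ]] [0.1415 0.5056 0.2393]
((440.38323974609375, 210.84814453125), (384.71685791015625, 171.2358856201172), 12.63369083404541) [0.02520971 0.04156991 0.05282024]
[np.int64(1), np.int64(1), np.int64(478), np.int64(1), np.int64(1), np.int64(1), np.int64(1)]
[0.55031581 0.23330772] [ 0.94375816 -0.33063656] -19.307416567930034
glue 0.55 [0.7228407  0.16229488 0.1138253 ] [0.75731291 0.19244822 0.17655209]
mallet 0.71 [ 0.29929474 -0.43860085  0.1171936 ] [ 0.34117571 -0.41001032  0.23255546]
[0.48850186 0.29634151 0.033     ]
[0.62559121 0.17488838 0.033     ]
((491.31402587890625, -104.89762878417969), (344.00518798828125, 191.72625732421875), 86.90706634521484)
```

```bash
python3 -m inch '[{"dp":[0,-0.02,-0.012],"twist":3},{"dp":[0,-0.42,-0.25],"twist":25},{"dp":[0,-0.42,-0.25],"twist":25},{"dp":[0,-0.42,-0.25],"twist":25},{"dp":[0,-0.42,-0.25],"twist":25},{"dp":[0,-0.42,-0.25],"twist":25},{"dp":[0,-0.42,-0.25],"twist":25},{"dp":[0,-0.42,-0.25],"twist":25},{"dp":[0,-0.42,-0.25],"twist":25},{"dp":[0,-0.42,-0.25],"twist":25},{"dp":[0,-0.42,-0.25],"twist":25},{"dp":[0,-0.42,-0.25],"twist":25}]' 1 40
python3 - <<'E'
from h import *
print(robot.read_state()['joint_vel'].round(2))
st,p,d=snap('wrist','w1'); print(st['ee_pos'],st['time_s'],Rtool(st['eef_rot']).round(3)); np.savez('pics/w1s.npz',q=st['eef_rot'],p=st['ee_pos'])
E
```

```text
time_s: 2.25
ee_pos: [0.4748, 0.155, 0.2395]
eef_rot: [-0.295, 0.642, 0.295, 0.643]
contact_force: [-0.4, 0.8, 0.7]
finger_gap: 0.0852
[-0.93  0.35  0.45  0.09  0.01 -0.92]
[0.47481583 0.15498117 0.23954838] 2.25 [[ 0.001 -0.759  0.651]
 [ 0.     0.651  0.759]
 [-1.    -0.     0.001]]
```

View pics/w1.png

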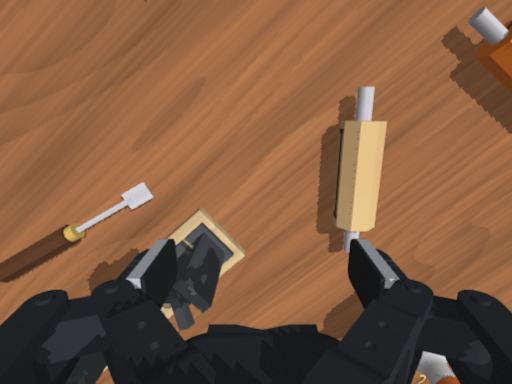

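```bash
cat > blank.py <<'E'
from h import *
from scipy.ndimage import label
def blank(name):
    st,p,d=snap('wrist',name); T=cam_pose('wrist',st); C=cloud('wrist',d,T)
    hsv=cv2.cvtColor(p,cv2.COLOR_RGB2HSV)
    Rt=Rtool(st['eef_rot'])
    # top facet: z in 0.044..0.052
    m=(abs(C[...,2]-0.048)<0.006)&(d>0)&(np.linalg.norm(C[...,:2]-np.array([.558,.24]),axis=-1)<0.09)
    l,n=label(m); k=1+np.argmax([(l==i).sum() for i in range(1,n+1)]); m=l==k
    P=C[m]; r=cv2.minAreaRect((P[:,:2]*1000).astype(np.float32)); print('topfacet',r,P[:,2].mean())
    # whole thing above 6mm
    w=(C[...,2]>0.008)&(C[...,2]<0.06)&(d>0)&(np.linalg.norm(C[...,:2]-np.array([.558,.24]),axis=-1)<0.13)
    P=C[w]; r=cv2.minAreaRect((P[:,:2]*1000).astype(np.float32)); print('all',r)
    b=cv2.boxPoints(r)/1000
    c=np.array(r[0])/1000
    ang=np.radians(r[2]); 
    if r[1][0]<r[1][1]: ang+=np.pi/2
    print('tcp',st['ee_pos'].round(4),'t',st['time_s'],'vel',abs(st['joint_vel']).max().round(3),'tool y ang',np.degrees(np.arctan2(Rt[1,1],Rt[0,1])).round(2),'axis',np.degrees(ang).round(2))
    dd=np.array([c[0],c[1],0.024])-st['ee_pos']; print('tool delta to all-centre',(Rt.T@dd).round(4))
    return st,p,d,C
E
python3 - <<'E'
from blank import *
blank('w2')
i=cv2.imread('pics/w2.png')[70:270,300:440]; cv2.imwrite('pics/w2c.png',cv2.resize(i,(420,600),interpolation=cv2.INTER_CUBIC))
E
```

```text
topfacet ((557.7792358398438, 238.58216857910156), (35.79720687866211, 129.25537109375), 48.61445617675781) 0.04762993032001799
all ((557.4422607421875, 239.32615661621094), (49.379676818847656, 203.58323669433594), 49.04816818237305)
tcp [0.4805 0.1499 0.2394] t 2.3 vel 0.17 tool y ang 138.97 axis 139.05
tool delta to all-centre [0.2155 0.0023 0.1178]
```

View pics/w2c.png

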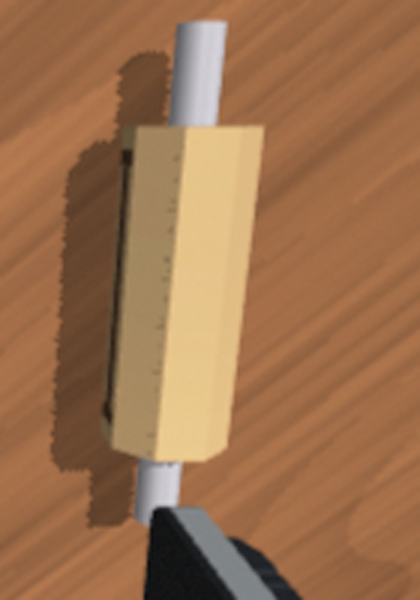

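```bash
python3 -m inch '[{"dp":[0,0.002,0.03],"twist":0},{"dp":[0,0.002,0.07],"twist":0},{"dp":[0.01,0.002,0.1],"twist":0},{"dp":[0.04,0.002,0.118],"twist":0},{"dp":[0.08,0.002,0.118],"twist":0},{"dp":[0.11,0.002,0.118],"twist":0},{"dp":[0.13,0.002,0.118],"twist":0},{"dp":[0.13,0.002,0.118],"twist":0},{"dp":[0.13,0.002,0.118],"twist":0}]' 1
python3 - <<'E'
from blank import *
blank('w3')
E
```

```text
time_s: 3.1
ee_pos: [0.5476, 0.2477, 0.1084]
eef_rot: [-0.295, 0.644, 0.296, 0.641]
contact_force: [0.8, 0.4, 0.0]
finger_gap: 0.0854
topfacet ((557.5284423828125, 239.27395629882812), (36.141357421875, 130.4510498046875), 48.56309127807617) 0.047566976307487324
all ((557.6701049804688, 238.8536376953125), (48.53819274902344, 204.94810485839844), 48.97428894042969)
tcp [0.5476 0.2477 0.1084] t 3.1 vel 0.058 tool y ang 139.4 axis 138.97
tool delta to all-centre [ 0.0844 -0.0135  0.0001]
```

View pics/w3.png

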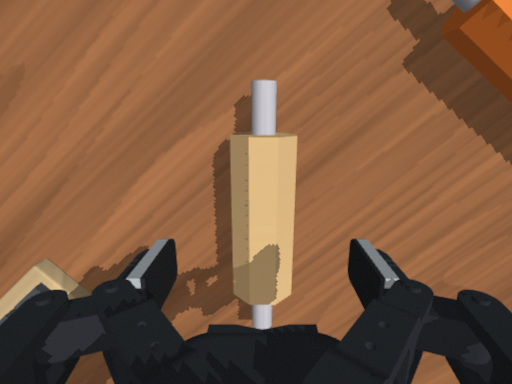

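```bash
python3 -m inch '[{"dp":[0.02,-0.013,0],"twist":0.4},{"dp":[0.05,-0.013,0],"twist":0.4},{"dp":[0.075,-0.013,0],"twist":0.4},{"dp":[0.088,-0.013,0],"twist":0.4},{"dp":[0.092,-0.013,0],"twist":0.4},{"dp":[0.092,-0.013,0],"twist":0.4},{"dp":[0.092,-0.013,0],"twist":0.4}]' 1
python3 -m inch '[{"dp":[0,0,0],"twist":0},{"dp":[0,0,0],"twist":0},{"dp":[0,0,0],"twist":0},{"dp":[0,0,0],"twist":0},{"dp":[0,0,0],"twist":0},{"dp":[0,0,0],"twist":0},{"dp":[0,0,0],"twist":0},{"dp":[0,0,0],"twist":0},{"dp":[0,0,0],"twist":0},{"dp":[0,0,0],"twist":0}]' 0.4 60
python3 - <<'E'
from h import *
s=robot.read_state();print(s['ee_pos'],s['finger_gap'],s['time_s'],s['contact_force'])
E
```

```text
time_s: 3.73
ee_pos: [0.5605, 0.24, 0.0194]
eef_rot: [-0.293, 0.642, 0.293, 0.645]
contact_force: [0.3, 0.5, 0.6]
finger_gap: 0.0852
time_s: 4.57
ee_pos: [0.5593, 0.2391, 0.0188]
eef_rot: [-0.293, 0.643, 0.293, 0.644]
contact_force: [-0.8, -2.0, 6.0]
finger_gap: 0.0472
[0.55928776 0.2390817  0.01875681] 0.04719042180663197 4.5667 [-0.79249332 -1.95991332  6.0128757 ]
```

```bash
python3 -m inch '[{"dp":[-0.005,0,0],"twist":0},{"dp":[-0.02,0,0],"twist":0},{"dp":[-0.05,0,0],"twist":0},{"dp":[-0.085,0,0],"twist":0},{"dp":[-0.12,0,0],"twist":0},{"dp":[-0.155,0,0],"twist":0},{"dp":[-0.19,0,0],"twist":0},{"dp":[-0.22,0,0],"twist":0},{"dp":[-0.245,0,0],"twist":0},{"dp":[-0.26,0,0],"twist":0},{"dp":[-0.26,0,0],"twist":0}]'
python3 -m inch '[{"dp":[0,-0.003,-0.02],"twist":3},{"dp":[0,-0.01,-0.05],"twist":8},{"dp":[0,-0.017,-0.09],"twist":14},{"dp":[0,-0.025,-0.13],"twist":20},{"dp":[0,-0.033,-0.17],"twist":26},{"dp":[0,-0.04,-0.21],"twist":32},{"dp":[0,-0.048,-0.25],"twist":38},{"dp":[0,-0.055,-0.29],"twist":44},{"dp":[0,-0.063,-0.33],"twist":49},{"dp":[0,-0.072,-0.37],"twist":49},{"dp":[0,-0.077,-0.4],"twist":49},{"dp":[0,-0.078,-0.408],"twist":49}]'
python3 -m inch '[{"dp":[0,0,0],"twist":0},{"dp":[0,0,0],"twist":0}]'
python3 - <<'E'
from h import *
st,p,d=snap('wrist','w4');print(Rtool(st['eef_rot']).round(3),st['finger_gap'],st['joint_vel'].round(2))
np.savez('pics/w4s.npz',q=st['eef_rot'],p=st['ee_pos'])
E
```

```text
time_s: 5.48
ee_pos: [0.5601, 0.2399, 0.2809]
eef_rot: [-0.293, 0.641, 0.293, 0.646]
contact_force: [0.9, 0.5, -5.1]
finger_gap: 0.0467
time_s: 6.48
ee_pos: [0.3456, -0.1221, 0.2755]
eef_rot: [0.002, 0.709, -0.002, 0.705]
contact_force: [0.3, 0.3, -5.9]
finger_gap: 0.047
time_s: 6.65
ee_pos: [0.349, -0.1195, 0.2761]
eef_rot: [0.001, 0.708, -0.0, 0.707]
contact_force: [0.7, 0.1, -4.9]
finger_gap: 0.0465
[[-0.002  0.002  1.   ]
 [ 0.002  1.    -0.002]
 [-1.     0.002 -0.002]] 0.04654508957334453 [0.03 0.01 0.02 0.   0.   0.  ]
```

View pics/w4.png

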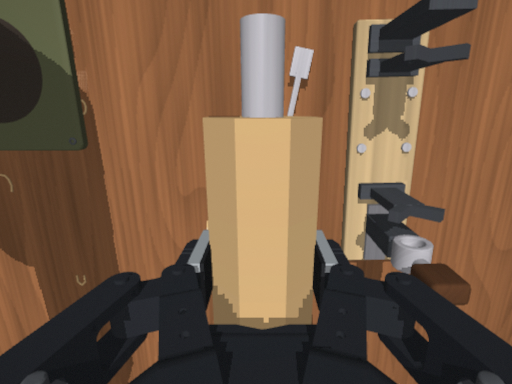

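Run:
```python
from h import *
z=np.load('pics/w4s.npz'); st=dict(eef_rot=z['q'],ee_pos=z['p']); d=np.load('pics/w4_d.npy'); T=cam_pose('wrist',st); C=cloud('wrist',d,T)
p=cv2.imread('pics/w4.png')
print(st['ee_pos'])
reg=np.zeros(d.shape,bool); reg[0:310,340:512]=1; reg&=d>0
for lo,hi in [(.012,.022),(.06,.1),(.1,.112),(.112,.122),(.122,.132),(.132,.14),(.14,.19),(.185,.2)]:
    m=reg&(C[...,2]>lo)&(C[...,2]<hi); P=C[m]
    if len(P)<5: continue
    from scipy.ndimage import label
    # cluster on y
    ys=np.sort(P[:,1]); br=np.where(np.diff(ys)>0.008)[0]; ed=[ys[0]]+[v for b in br for v in (ys[b],ys[b+1])]+[ys[-1]]
    for a,b in zip(ed[::2],ed[1::2]):
        Q=P[(P[:,1]>=a)&(P[:,1]<=b)]
        if len(Q)>8: print(lo,hi,len(Q),'x',Q[:,0].min().round(4),Q[:,0].max().round(4),'y',a.round(4),b.round(4),'z',Q[:,2].max().round(4))
Q=C[reg&(C[...,2]>.012)&(C[...,2]<.022)]
print(cv2.minAreaRect((Q[:,:2]*1000).astype(np.float32)))
# held blank top facet & stub
Rt=Rtool(z['q']); L=(C-st['ee_pos'])@Rt
reg=np.zeros(d.shape,bool); reg[10:315,205:322]=1; reg&=d>0
m=reg&(d<0.24)&(abs(L[...,2])<0.03)&(L[...,1]>0.02); Q=L[m]; print('tool x',np.percentile(Q[:,0],[0,5,50,95]), 'y',Q[:,1].max(),'z',np.percentile(Q[:,2],[0,2,98,100]))
s=m&(L[...,1]>0.07); Q=L[s]; print('stub',Q.min(0),Q.max(0),Q[:,2].mean())
b=m&(L[...,1]<0.066); Q=L[b]; print('body',Q.min(0),Q.max(0))
```

```text
[ 0.34899608 -0.11949048  0.27613672]
0.012 0.022 9909 x 0.4635 0.5585 y -0.2695 0.056 z 0.022
0.06 0.1 636 x 0.4946 0.5306 y -0.219 -0.1903 z 0.0999
0.06 0.1 418 x 0.4949 0.5297 y -0.1648 -0.1512 z 0.0999
0.06 0.1 337 x 0.4918 0.5267 y -0.0066 0.0054 z 0.0995
0.06 0.1 628 x 0.4877 0.529 y 0.03 0.0424 z 0.1
0.1 0.112 301 x 0.495 0.5308 y -0.2183 -0.1886 z 0.112
0.1 0.112 181 x 0.4924 0.5309 y -0.1645 -0.1515 z 0.112
0.1 0.112 179 x 0.4899 0.5289 y -0.0066 0.0059 z 0.1119
0.1 0.112 242 x 0.4879 0.5288 y 0.0301 0.0425 z 0.112
0.112 0.122 183 x 0.4929 0.5312 y -0.2189 -0.1885 z 0.1218
0.112 0.122 323 x 0.4826 0.5419 y -0.1642 -0.1514 z 0.122
0.112 0.122 393 x 0.4796 0.5397 y -0.0067 0.0062 z 0.122
0.112 0.122 229 x 0.4874 0.5288 y 0.0302 0.0424 z 0.1218
0.122 0.132 259 x 0.4928 0.5311 y -0.2194 -0.1885 z 0.132
0.122 0.132 327 x 0.4822 0.5405 y -0.1649 -0.151 z 0.1304
0.122 0.132 498 x 0.4798 0.538 y -0.0067 0.0063 z 0.1311
0.122 0.132 246 x 0.4879 0.5287 y 0.0302 0.0419 z 0.1319
0.132 0.14 472 x 0.4963 0.5284 y -0.2186 -0.1885 z 0.14
0.132 0.14 543 x 0.4877 0.5289 y 0.0301 0.038 z 0.1384
0.14 0.19 1016 x 0.4946 0.53 y -0.2095 -0.1895 z 0.19
0.185 0.2 760 x 0.4957 0.5301 y -0.2173 -0.1951 z 0.195
((511.0036926269531, -106.36468505859375), (90.37147521972656, 325.0169677734375), 1.244315505027771)
tool x [-0.03250959 -0.03079844 -0.02545328 -0.01172152] y 0.10353490657333259 z [-0.02436304 -0.02228568  0.0221107   0.02401811]
stub [-0.01758781  0.07028298 -0.00908456] [-0.00501822  0.10353491  0.00895994] -0.00011991068327637802
body [-0.03250959  0.02000119 -0.02436304] [-0.0148283   0.06599778  0.02401811]
```

```bash
python3 -m inch '[{"dp":[0,0.01,0.02],"twist":-1},{"dp":[0,0.02,0.06],"twist":-1},{"dp":[0,0.03,0.1],"twist":-1},{"dp":[0,0.0395,0.135],"twist":-1},{"dp":[0.01,0.0395,0.155],"twist":-1},{"dp":[0.03,0.0395,0.1615],"twist":-1},{"dp":[0.055,0.0395,0.1615],"twist":-1},{"dp":[0.07,0.0395,0.1615],"twist":-1},{"dp":[0.076,0.0395,0.1615],"twist":-1},{"dp":[0.076,0.0395,0.1615],"twist":-1},{"dp":[0.076,0.0395,0.1615],"twist":-1}]'
python3 - <<'E'
from h import *
st,p,d=snap('scene','s1');
i=p[150:260,130:300,::-1]; cv2.imwrite('pics/s1c.png',cv2.resize(i,(800,518),interpolation=cv2.INTER_CUBIC))
st,p,d=snap('wrist','w5');print(Rtool(st['eef_rot']).round(3),st['ee_pos'])
E
```

```text
time_s: 7.62
ee_pos: [0.5117, -0.0794, 0.2013]
eef_rot: [-0.006, 0.707, 0.007, 0.707]
contact_force: [-0.3, -0.3, -4.5]
finger_gap: 0.0472
[[ 0.002 -0.018  1.   ]
 [-0.     1.     0.018]
 [-1.    -0.     0.002]] [ 0.5122691  -0.07979769  0.20211406]
```

View pics/s1c.png

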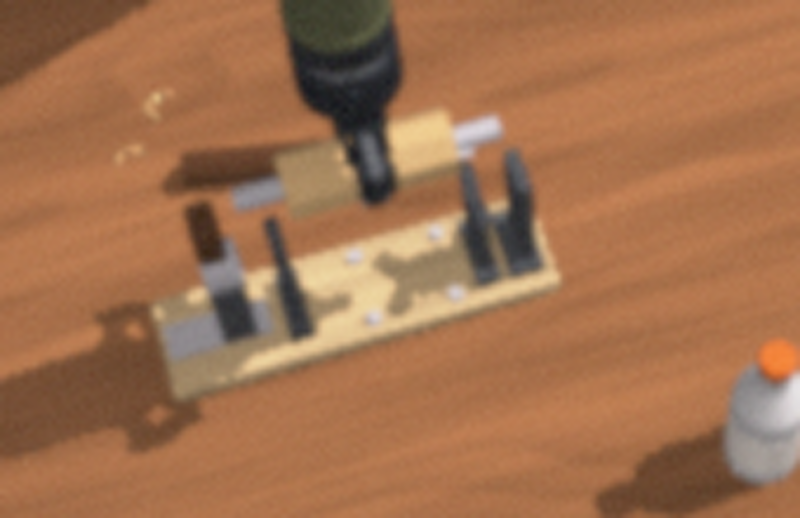

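View pics/w5.png

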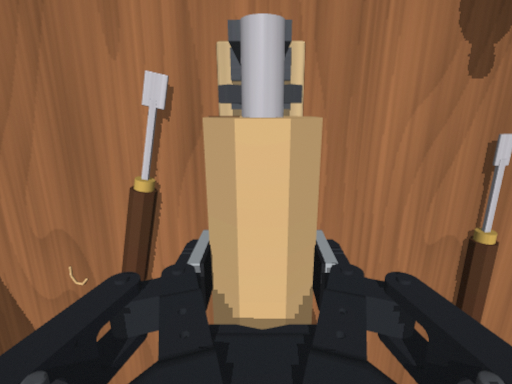

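```bash
python3 -m inch '[{"dp":[0.01,0.001,-0.001],"twist":0},{"dp":[0.03,0.001,-0.001],"twist":0},{"dp":[0.05,0.001,-0.001],"twist":0},{"dp":[0.065,0.001,-0.001],"twist":0},{"dp":[0.073,0.001,-0.001],"twist":0},{"dp":[0.075,0.001,-0.001],"twist":0},{"dp":[0.075,0.001,-0.001],"twist":0},{"dp":[0.075,0.001,-0.001],"twist":0}]'
python3 -m inch '[{"dp":[0.002,0,0],"twist":0},{"dp":[0.004,0,0],"twist":0},{"dp":[0.006,0,0],"twist":0},{"dp":[0.008,0,0],"twist":0},{"dp":[0.009,0,0],"twist":0},{"dp":[0.009,0,0],"twist":0},{"dp":[0.009,0,0],"twist":0}]'
```

```text
time_s: 8.38
ee_pos: [0.5115, -0.0796, 0.1276]
eef_rot: [-0.006, 0.706, 0.006, 0.708]
contact_force: [0.9, 0.5, -5.3]
finger_gap: 0.0466
time_s: 8.97
ee_pos: [0.5102, -0.0794, 0.1172]
eef_rot: [-0.006, 0.707, 0.006, 0.707]
contact_force: [0.2, 0.1, -6.1]
finger_gap: 0.047
```

```bash
python3 -m inch '[{"dp":[0.001,0,0],"twist":0},{"dp":[0.002,0,0],"twist":0},{"dp":[0.003,0,0],"twist":0},{"dp":[0.003,0,0],"twist":0},{"dp":[0.003,0,0],"twist":0}]'
```

```text
time_s: 9.38
ee_pos: [0.5109, -0.0795, 0.1148]
eef_rot: [-0.006, 0.707, 0.006, 0.708]
contact_force: [-0.8, 0.2, -2.0]
finger_gap: 0.0469
```

```bash
python3 -m inch '[{"dp":[0.0005,0,0],"twist":0},{"dp":[0.001,0,0],"twist":0},{"dp":[0.001,0,0],"twist":0},{"dp":[0.001,0,0],"twist":0}]'
```

```text
time_s: 9.72
ee_pos: [0.5109, -0.0795, 0.1146]
eef_rot: [-0.006, 0.706, 0.006, 0.708]
contact_force: [-1.1, -0.6, 6.5]
finger_gap: 0.0471
```

Seated (support force +6.5 N). Release.

```bash
python3 -m inch '[{"dp":[0,0,0],"twist":0},{"dp":[0,0,0],"twist":0},{"dp":[0,0,0],"twist":0},{"dp":[0,0,0],"twist":0},{"dp":[0,0,0],"twist":0}]' 0.75
python3 -m inch '[{"dp":[-0.01,0,0],"twist":0},{"dp":[-0.04,0,0],"twist":0},{"dp":[-0.08,0,0],"twist":0},{"dp":[-0.11,0,0],"twist":0},{"dp":[-0.125,0,0],"twist":0},{"dp":[-0.13,0,0],"twist":0},{"dp":[-0.13,0,0],"twist":0}]' 1
python3 - <<'E'
from h import *
st,p,d=snap('wrist','w6');print(Rtool(st['eef_rot']).round(3),st['ee_pos'],st['time_s'])
np.savez('pics/w6s.npz',q=st['eef_rot'],p=st['ee_pos'])
E
```

```text
time_s: 10.13
ee_pos: [0.5104, -0.0794, 0.1132]
eef_rot: [-0.006, 0.707, 0.006, 0.707]
contact_force: [0.3, -0.1, 1.2]
finger_gap: 0.0639
time_s: 10.72
ee_pos: [0.5114, -0.0795, 0.2452]
eef_rot: [-0.006, 0.706, 0.006, 0.708]
contact_force: [-0.4, 0.2, -0.6]
finger_gap: 0.085
[[ 0.004 -0.017  1.   ]
 [-0.001  1.     0.017]
 [-1.    -0.001  0.004]] [ 0.51135242 -0.07953081  0.24515533] 10.7167
```

View pics/w6.png

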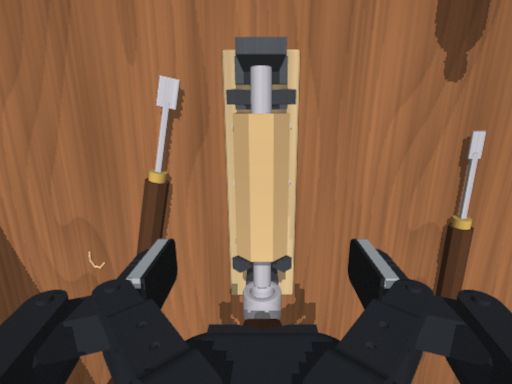

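```bash
python3 -m inch '[{"dp":[0,-0.03,0],"twist":0},{"dp":[0,-0.065,0],"twist":0},{"dp":[0,-0.1,0],"twist":0},{"dp":[0,-0.12,0],"twist":0},{"dp":[0.02,-0.1265,0],"twist":0},{"dp":[0.045,-0.1265,0],"twist":0},{"dp":[0.07,-0.1265,0],"twist":0},{"dp":[0.08,-0.1265,0],"twist":0},{"dp":[0.083,-0.1265,0],"twist":0},{"dp":[0.083,-0.1265,0],"twist":0},{"dp":[0.083,-0.1265,0],"twist":0}]' 1
python3 - <<'E'
from h import *
st,p,d=snap('wrist','w7');print(Rtool(st['eef_rot']).round(3),st['ee_pos'],st['time_s'])
E
```

```text
time_s: 11.68
ee_pos: [0.5129, -0.2058, 0.1608]
eef_rot: [-0.006, 0.707, 0.006, 0.707]
contact_force: [-0.3, -0.5, -0.1]
finger_gap: 0.0853
[[ 0.    -0.017  1.   ]
 [-0.     1.     0.017]
 [-1.    -0.     0.   ]] [ 0.51285695 -0.20580947  0.16078677] 11.6833
```

View pics/w7.png

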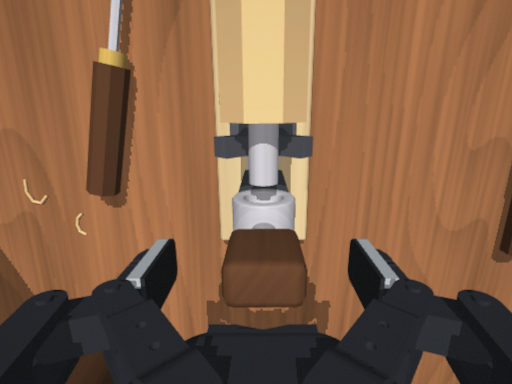

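```bash
python3 -m inch '[{"dp":[0,0,0],"twist":0},{"dp":[0,0,0],"twist":0},{"dp":[0,0,0],"twist":0},{"dp":[0,0,0],"twist":0},{"dp":[0,0,0],"twist":0},{"dp":[0,0,0],"twist":0},{"dp":[0,0,0],"twist":0},{"dp":[0,0,0],"twist":0},{"dp":[0,0,0],"twist":0},{"dp":[0,0,0],"twist":0}]' 0.3 30
python3 -m inch '[{"dp":[0,0.002,0],"twist":0},{"dp":[0,0.005,0],"twist":0},{"dp":[0,0.008,0],"twist":0},{"dp":[0,0.011,0],"twist":0},{"dp":[0,0.014,0],"twist":0},{"dp":[0,0.016,0],"twist":0},{"dp":[0,0.018,0],"twist":0},{"dp":[0,0.018,0],"twist":0}]'
```

```text
time_s: 12.57
ee_pos: [0.5136, -0.206, 0.1611]
eef_rot: [-0.006, 0.706, 0.006, 0.708]
contact_force: [2.9, 0.9, 6.0]
finger_gap: 0.0357
time_s: 13.23
ee_pos: [0.5132, -0.1884, 0.1611]
eef_rot: [-0.007, 0.706, 0.005, 0.708]
contact_force: [2.0, -1.5, 5.8]
finger_gap: 0.0353
```

```bash
python3 -m inch '[{"dp":[0,0.001,0],"twist":0},{"dp":[0,0.002,0],"twist":0},{"dp":[0,0.003,0],"twist":0},{"dp":[0,0.004,0],"twist":0},{"dp":[0,0.005,0],"twist":0},{"dp":[0,0.006,0],"twist":0}]'
```

```text
time_s: 13.73
ee_pos: [0.5131, -0.1838, 0.1611]
eef_rot: [-0.007, 0.706, 0.004, 0.708]
contact_force: [1.8, -8.7, 3.7]
finger_gap: 0.0356
```

```bash
python3 -m inch '[{"dp":[0,0.001,0],"twist":0},{"dp":[0,0.002,0],"twist":0},{"dp":[0,0.003,0],"twist":0},{"dp":[0,0.003,0],"twist":0}]' - 50
```

```text
time_s: 14.07
ee_pos: [0.5131, -0.1838, 0.1612]
eef_rot: [-0.009, 0.706, 0.001, 0.708]
contact_force: [2.2, -13.4, 3.5]
finger_gap: 0.0352
```

```bash
python3 -m inch '[{"dp":[0,-0.002,0],"twist":0},{"dp":[0,-0.003,0],"twist":0},{"dp":[0,-0.003,0],"twist":0}]'
python3 -m inch '[{"dp":[0,0,0],"twist":0},{"dp":[0,0,0],"twist":0},{"dp":[0,0,0],"twist":0},{"dp":[0,0,0],"twist":0},{"dp":[0,0,0],"twist":0},{"dp":[0,0,0],"twist":0}]' 1
python3 -m inch '[{"dp":[-0.01,0,0],"twist":0},{"dp":[-0.04,0,0],"twist":0},{"dp":[-0.07,0.02,0],"twist":0},{"dp":[-0.085,0.06,0],"twist":0},{"dp":[-0.085,0.09,0],"twist":0},{"dp":[-0.085,0.1,0],"twist":0},{"dp":[-0.085,0.1,0],"twist":0},{"dp":[-0.085,0.1,0],"twist":0}]'
python3 - <<'E'
from h import *
st,p,d=snap('wrist','w8');print(Rtool(st['eef_rot']).round(3),st['ee_pos'],st['time_s'],st['joint_vel'].round(2))
np.savez('pics/w8s.npz',q=st['eef_rot'],p=st['ee_pos'])
E
```

```text
time_s: 14.32
ee_pos: [0.5131, -0.1838, 0.1612]
eef_rot: [-0.007, 0.706, 0.004, 0.708]
contact_force: [1.9, -3.7, 4.7]
finger_gap: 0.0353
time_s: 14.82
ee_pos: [0.5117, -0.1816, 0.16]
eef_rot: [-0.006, 0.707, 0.006, 0.707]
contact_force: [-0.2, 0.1, 0.0]
finger_gap: 0.0856
time_s: 15.48
ee_pos: [0.5103, -0.0819, 0.2455]
eef_rot: [-0.007, 0.707, 0.006, 0.707]
contact_force: [0.6, 0.1, -0.6]
finger_gap: 0.0855
[[ 0.    -0.018  1.   ]
 [-0.001  1.     0.018]
 [-1.    -0.001  0.   ]] [ 0.51034796 -0.08185157  0.24553195] 15.4833 [-0.03  0.01 -0.   -0.   -0.   -0.  ]
```

View pics/w8.png

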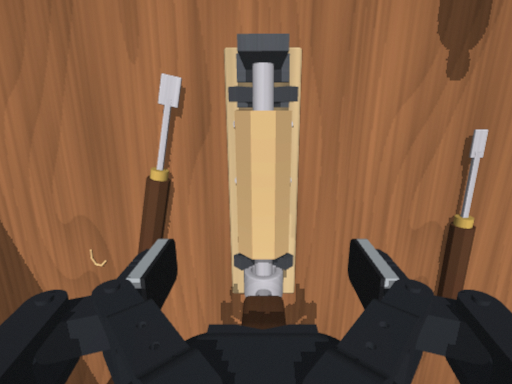

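```bash
cat > ang.py <<'E'
from h import *
def meas(name,ref=None):
    """facets of the mounted blank, in tool coordinates; angles about blank axis"""
    st,p,d=snap('wrist',name); T=cam_pose('wrist',st); C=cloud('wrist',d,T)
    c=np.array([.5107,-.079,.120]); ux=np.array([-.0165,.9999,0]); uy=np.array([.9999,.0165,0])
    D=C-c; a=D@ux; l=D@uy; z=D[...,2]; r=np.hypot(l,z)
    m=(d>0)&(abs(a)<0.06)&(r<0.034)&(z>-0.005)
    # ignore depth jumps
    L=l[m];Z=z[m];A=a[m]; th=np.degrees(np.arctan2(L,Z))
    # symmetric fit of 8-gon: |dot with normals| = 0.024 : search centre and angle
    from scipy.optimize import least_squares
    def res(q):
        x,h,t=q; ks=np.radians(t+45*np.arange(8)); n=np.stack([np.sin(ks),np.cos(ks)])
        v=np.stack([L-x,Z-h],1)@n; return np.clip(v.max(1)-0.024,-.004,.004)
    best=min((least_squares(res,[0,0,t0],x_scale=[.001,.001,2]) for t0 in (-20,-10,0,10,20)),key=lambda s:s.cost)
    print(name,'t',st['time_s'],'n',len(L),'axis lat/h mm',(best.x[:2]*1000).round(2),'facet angle mod45',((best.x[2]+22.5)%45-22.5).round(2),'rms mm',(np.sqrt(2*best.cost/len(L))*1000).round(2),'axial',(A.min().round(4),A.max().round(4)),'a-range')
    w=(d>0)&(r<0.03)&(abs(a)<.12)&(z>-.002); 
    Rt=Rtool(st['eef_rot'])
    dd=c+uy*best.x[0]+np.array([0,0,best.x[1]])-st['ee_pos']; print('tcp',st['ee_pos'].round(4),'tool delta to axis pt',(Rt.T@dd).round(4))
    return st,p,d
E
python3 - <<'E'
from ang import *
meas('w9')
E
```

```text
w9 t 15.5333 n 7254 axis lat/h mm [0.16 0.73] facet angle mod45 -0.43 rms mm 0.55 axial (np.float64(-0.06), np.float64(0.06)) a-range
tcp [ 0.5102 -0.0824  0.2452] tool delta to axis pt [0.1245 0.0035 0.0007]
```

```bash
python3 -m inch '[{"dp":[0.01,0.0035,-0.0193],"twist":0},{"dp":[0.04,0.0035,-0.0193],"twist":0},{"dp":[0.07,0.0035,-0.0193],"twist":0},{"dp":[0.09,0.0035,-0.0193],"twist":0},{"dp":[0.098,0.0035,-0.0193],"twist":0},{"dp":[0.1,0.0035,-0.0193],"twist":0},{"dp":[0.1,0.0035,-0.0193],"twist":0},{"dp":[0.1,0.0035,-0.0193],"twist":0}]' 1
python3 - <<'E'
from ang import *
meas('w10')
E
```

```text
time_s: 16.25
ee_pos: [0.4921, -0.0793, 0.1464]
eef_rot: [-0.006, 0.706, 0.006, 0.708]
contact_force: [0.3, -0.5, -0.3]
finger_gap: 0.0854
w10 t 16.25 n 16791 axis lat/h mm [0.03 0.7 ] facet angle mod45 -0.31 rms mm 0.49 axial (np.float64(-0.0599), np.float64(0.06)) a-range
tcp [ 0.4921 -0.0793  0.1464] tool delta to axis pt [0.0257 0.0001 0.0186]
```

View pics/w10.png

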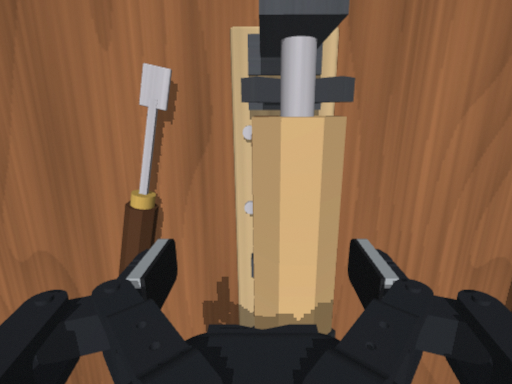

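```bash
python3 -m inch '[{"dp":[0.002,0,-0.0012],"twist":0},{"dp":[0.006,0,-0.0012],"twist":0},{"dp":[0.01,0,-0.0012],"twist":0},{"dp":[0.013,0,-0.0012],"twist":0},{"dp":[0.015,0,-0.0012],"twist":0},{"dp":[0.015,0,-0.0012],"twist":0}]' 1
python3 - <<'E'
from ang import *
meas('w11')
E
```

```text
time_s: 16.8
ee_pos: [0.4894, -0.0786, 0.1297]
eef_rot: [-0.006, 0.707, 0.006, 0.707]
contact_force: [-0.3, 0.5, 0.8]
finger_gap: 0.0856
w11 t 16.8 n 18918 axis lat/h mm [0.05 0.72] facet angle mod45 -0.44 rms mm 0.71 axial (np.float64(-0.053), np.float64(0.06)) a-range
tcp [ 0.4894 -0.0786  0.1297] tool delta to axis pt [ 0.0089 -0.0008  0.0214]
```

```bash
python3 -m inch '[{"dp":[0.002,0,0.001],"twist":0},{"dp":[0.004,0,0.001],"twist":0},{"dp":[0.006,0,0.001],"twist":0},{"dp":[0.008,0,0.001],"twist":0},{"dp":[0.01,0,0.001],"twist":0},{"dp":[0.01,0,0.001],"twist":0}]' 1
python3 - <<'E'
from ang import *
print(robot.read_state()['contact_force'])
meas('w12')
E
```

```text
time_s: 17.35
ee_pos: [0.4926, -0.0788, 0.1208]
eef_rot: [-0.006, 0.706, 0.006, 0.708]
contact_force: [4.0, -0.3, 2.5]
finger_gap: 0.0853
[ 4.0034126  -0.286551    2.50023929]
w12 t 17.35 n 20496 axis lat/h mm [0.01 0.72] facet angle mod45 10.31 rms mm 0.79 axial (np.float64(-0.0498), np.float64(0.06)) a-range
tcp [ 0.4926 -0.0788  0.1208] tool delta to axis pt [ 0.0001 -0.0005  0.0181]
```

View pics/w12.png

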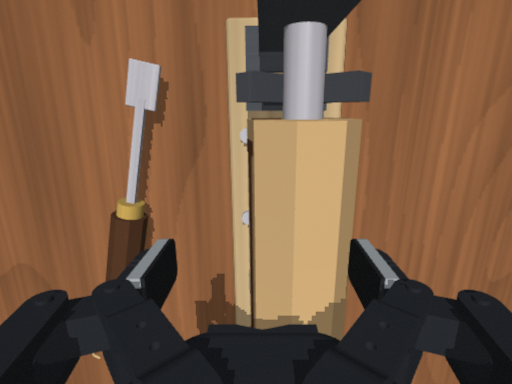

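```bash
python3 -m inch '[{"dp":[0.002,0,0],"twist":0},{"dp":[0.004,0,0],"twist":0},{"dp":[0.006,0,0],"twist":0},{"dp":[0.008,0,0],"twist":0},{"dp":[0.01,0,0],"twist":0},{"dp":[0.012,0,0],"twist":0},{"dp":[0.014,0,0],"twist":0},{"dp":[0.014,0,0],"twist":0}]' 1
python3 - <<'E'
from ang import *
print(robot.read_state()['contact_force'])
meas('w13')
E
```

```text
time_s: 18.07
ee_pos: [0.4922, -0.0789, 0.1062]
eef_rot: [-0.006, 0.706, 0.006, 0.708]
contact_force: [5.7, -0.2, -0.2]
finger_gap: 0.0852
[ 5.66637195 -0.22670589 -0.18799326]
w13 t 18.0667 n 22783 axis lat/h mm [-0.09  0.78] facet angle mod45 -1.08 rms mm 0.84 axial (np.float64(-0.0269), np.float64(0.06)) a-range
tcp [ 0.4922 -0.0789  0.1062] tool delta to axis pt [-0.0145 -0.0004  0.0185]
```

View pics/w13.png

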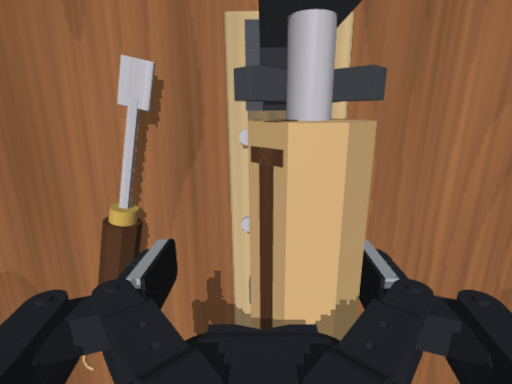

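```bash
python3 -m inch '[{"dp":[0,0,0.003],"twist":0},{"dp":[0,0,0.006],"twist":0},{"dp":[0,0,0.006],"twist":0},{"dp":[-0.01,0,0.006],"twist":0},{"dp":[-0.025,0,0.006],"twist":0},{"dp":[-0.035,0,0.006],"twist":0},{"dp":[-0.037,0,0.004],"twist":0},{"dp":[-0.037,0,0],"twist":0},{"dp":[-0.037,0,0],"twist":0}]' 1
python3 - <<'E'
from ang import *
meas('w14')
E
```

```text
time_s: 18.87
ee_pos: [0.4888, -0.0785, 0.1425]
eef_rot: [-0.006, 0.708, 0.006, 0.706]
contact_force: [-0.5, -0.3, -0.6]
finger_gap: 0.0854
w14 t 18.8667 n 17093 axis lat/h mm [-0.11  0.73] facet angle mod45 -0.69 rms mm 0.5 axial (np.float64(-0.0599), np.float64(0.06)) a-range
tcp [ 0.4888 -0.0785  0.1425] tool delta to axis pt [ 0.0217 -0.0008  0.0218]
```

```bash
python3 -m inch '[{"dp":[0.005,0,0.0012],"twist":0},{"dp":[0.01,0,0.0012],"twist":0},{"dp":[0.014,0,0.0012],"twist":0},{"dp":[0.017,0,0.0012],"twist":0},{"dp":[0.02,0,0.0012],"twist":0},{"dp":[0.023,0,0.0012],"twist":0},{"dp":[0.026,0,0.0012],"twist":0},{"dp":[0.029,0,0.0012],"twist":0},{"dp":[0.032,0,0.0012],"twist":0},{"dp":[0.035,0,0.0012],"twist":0},{"dp":[0.036,0,0.0012],"twist":0},{"dp":[0.036,0,0.0012],"twist":0}]' 1
python3 - <<'E'
from ang import *
print(robot.read_state()['contact_force'])
meas('w15')
E
```

```text
time_s: 19.92
ee_pos: [0.4925, -0.0788, 0.107]
eef_rot: [-0.006, 0.707, 0.006, 0.707]
contact_force: [4.0, -0.5, -0.3]
finger_gap: 0.085
[ 4.02548775 -0.50690245 -0.27278928]
w15 t 19.9167 n 22779 axis lat/h mm [0.03 0.83] facet angle mod45 -3.68 rms mm 0.84 axial (np.float64(-0.0279), np.float64(0.06)) a-range
tcp [ 0.4925 -0.0788  0.107 ] tool delta to axis pt [-0.0138 -0.0005  0.0182]
```

View pics/w15.png

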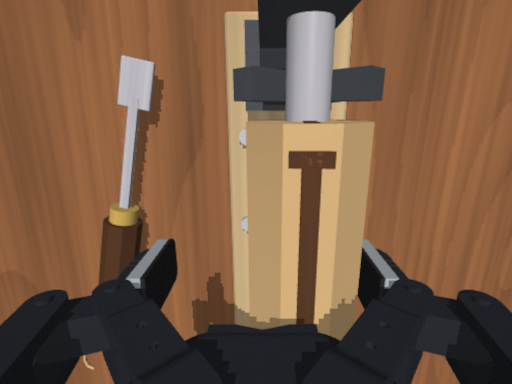

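```bash
python3 -m inch '[{"dp":[0,0,0.008],"twist":0},{"dp":[-0.003,0,0.016],"twist":0},{"dp":[-0.003,0,0.0205],"twist":0},{"dp":[-0.003,0,0.0205],"twist":0},{"dp":[-0.003,0,0.0205],"twist":0},{"dp":[-0.003,0,0.0205],"twist":0}]' 1
python3 - <<'E'
from ang import *
meas('w16')
E
```

```text
time_s: 20.47
ee_pos: [0.5119, -0.0783, 0.11]
eef_rot: [-0.006, 0.708, 0.006, 0.707]
contact_force: [0.1, 0.4, -0.0]
finger_gap: 0.0856
w16 t 20.4667 n 20783 axis lat/h mm [-0.06  0.8 ] facet angle mod45 -3.41 rms mm 0.48 axial (np.float64(-0.0284), np.float64(0.06)) a-range
tcp [ 0.5119 -0.0783  0.11  ] tool delta to axis pt [-0.0108 -0.0007 -0.0012]
```

```bash
python3 -m inch '[{"dp":[0,0,-0.001],"twist":0},{"dp":[0,0,-0.001],"twist":0},{"dp":[0,0,-0.001],"twist":0},{"dp":[0,0,-0.001],"twist":0},{"dp":[0,0,-0.001],"twist":0},{"dp":[0,0,-0.001],"twist":0},{"dp":[0,0,-0.001],"twist":0},{"dp":[0,0,-0.001],"twist":0},{"dp":[0,0,-0.001],"twist":0},{"dp":[0,0,-0.001],"twist":0}]' 0.4 40
python3 - <<'E'
from ang import *
meas('w17')
E
python3 -m inch '[{"dp":[0,0,0],"twist":0},{"dp":[0,0,0],"twist":0},{"dp":[0,0,0],"twist":0},{"dp":[0,0,0],"twist":0},{"dp":[0,0,0],"twist":0},{"dp":[0,0,0],"twist":0}]' 1 40
python3 - <<'E'
from ang import *
meas('w18')
E
```

```text
time_s: 21.35
ee_pos: [0.5109, -0.0784, 0.1106]
eef_rot: [-0.006, 0.707, 0.006, 0.707]
contact_force: [-3.3, 0.3, 4.6]
finger_gap: 0.048
w17 t 21.35 n 22161 axis lat/h mm [0.01 0.79] facet angle mod45 -3.19 rms mm 1.03 axial (np.float64(-0.0296), np.float64(0.06)) a-range
tcp [ 0.5109 -0.0784  0.1106] tool delta to axis pt [-0.0102 -0.0006 -0.0002]
time_s: 21.9
ee_pos: [0.5116, -0.0784, 0.1102]
eef_rot: [-0.006, 0.707, 0.006, 0.707]
contact_force: [0.0, -0.2, -0.9]
finger_gap: 0.0856
w18 t 21.9 n 20779 axis lat/h mm [-0.07  0.83] facet angle mod45 -3.34 rms mm 0.49 axial (np.float64(-0.0284), np.float64(0.06)) a-range
tcp [ 0.5116 -0.0784  0.1102] tool delta to axis pt [-0.0106 -0.0006 -0.001 ]
```

```bash
python3 -m inch '[{"dp":[0,0,-0.008],"twist":0},{"dp":[0,0,-0.014],"twist":0},{"dp":[0,0,-0.018],"twist":0},{"dp":[0,0,-0.0215],"twist":0},{"dp":[0,0,-0.0215],"twist":0},{"dp":[0.001,0,-0.0215],"twist":0},{"dp":[0.002,0,-0.0215],"twist":0},{"dp":[0.002,0,-0.0215],"twist":0}]' 1
python3 - <<'E'
from ang import *
print(robot.read_state()['contact_force'])
meas('w19')
E
```

```text
time_s: 22.62
ee_pos: [0.4922, -0.0786, 0.1091]
eef_rot: [-0.006, 0.705, 0.006, 0.709]
contact_force: [5.0, 1.4, 1.1]
finger_gap: 0.0854
[4.96381807 1.43822527 1.08569933]
w19 t 22.6167 n 22231 axis lat/h mm [0.04 0.82] facet angle mod45 -2.07 rms mm 0.84 axial (np.float64(-0.029), np.float64(0.06)) a-range
tcp [ 0.4922 -0.0786  0.1091] tool delta to axis pt [-0.0116 -0.0007  0.0186]
```

```bash
python3 -m inch '[{"dp":[0.0004,0,0],"twist":0},{"dp":[0.0008,0,0],"twist":0},{"dp":[0.0008,0,0],"twist":0},{"dp":[0.0008,0,0],"twist":0}]' 1
python3 - <<'E'
from ang import *
meas('w20')
E
```

```text
time_s: 23.0
ee_pos: [0.4922, -0.0787, 0.1085]
eef_rot: [-0.006, 0.706, 0.006, 0.709]
contact_force: [5.0, 0.8, 3.1]
finger_gap: 0.0855
w20 t 23.0 n 22293 axis lat/h mm [0.03 0.81] facet angle mod45 -0.73 rms mm 0.84 axial (np.float64(-0.0282), np.float64(0.06)) a-range
tcp [ 0.4922 -0.0787  0.1085] tool delta to axis pt [-0.0123 -0.0006  0.0186]
```

```bash
python3 -m inch '[{"dp":[0.0003,0,0],"twist":0},{"dp":[0.0003,0,0.003],"twist":0},{"dp":[0.0003,0,0.01],"twist":0},{"dp":[0.0003,0,0.0205],"twist":0},{"dp":[0.0003,0,0.0205],"twist":0},{"dp":[0.0003,0,0.0205],"twist":0}]' 1
python3 -m inch '[{"dp":[-0.02,0,0],"twist":0},{"dp":[-0.06,0,0],"twist":0},{"dp":[-0.1,0,0],"twist":0},{"dp":[-0.13,0,0],"twist":0},{"dp":[-0.14,0,0],"twist":0},{"dp":[-0.14,0,0],"twist":0},{"dp":[-0.14,0,0],"twist":0}]' 1
python3 - <<'E'
from ang import *
meas('w21'); meas('w22')
st,p,d=snap('scene','s2')
i=p[150:260,130:300,::-1]; cv2.imwrite('pics/s2c.png',cv2.resize(i,(800,518),interpolation=cv2.INTER_CUBIC))
E
```

```text
time_s: 23.55
ee_pos: [0.5106, -0.0784, 0.1067]
eef_rot: [-0.006, 0.708, 0.006, 0.707]
contact_force: [-0.4, 0.5, -0.7]
finger_gap: 0.0852
time_s: 24.13
ee_pos: [0.5102, -0.0784, 0.2467]
eef_rot: [-0.006, 0.707, 0.006, 0.707]
contact_force: [-0.4, 0.3, 0.2]
finger_gap: 0.0857
w21 t 24.1333 n 7088 axis lat/h mm [0.19 0.82] facet angle mod45 -0.47 rms mm 0.55 axial (np.float64(-0.06), np.float64(0.06)) a-range
tcp [ 0.5102 -0.0784  0.2467] tool delta to axis pt [ 0.1258 -0.0006  0.0008]
w22 t 24.1833 n 7144 axis lat/h mm [0.18 0.83] facet angle mod45 -0.6 rms mm 0.56 axial (np.float64(-0.06), np.float64(0.06)) a-range
tcp [ 0.5094 -0.0782  0.2456] tool delta to axis pt [ 0.1248 -0.0008  0.0018]
```

View pics/w21.png

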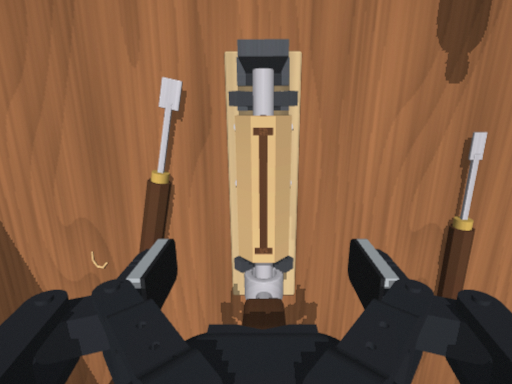

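View pics/s2c.png

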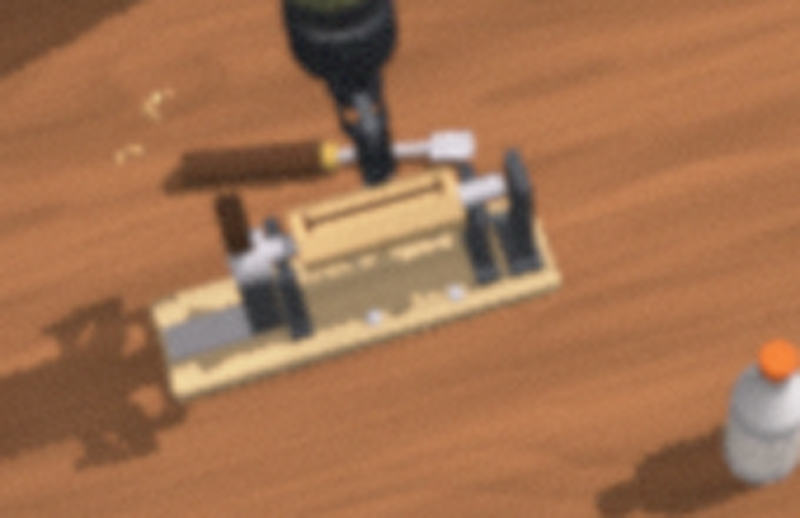

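Run:
```python
from h import *
st,p,d=snap('wrist','w23'); T=cam_pose('wrist',st); C=cloud('wrist',d,T)
D=C-np.array([.5107,-.079,0]); a=D@np.array([-.0165,.9999,0]); l=D@np.array([.9999,.0165,0]); z=C[...,2]
for n,m in [('cup top',(z>.135)&(z<.143)&(abs(l)<.02)),('cup/any',(z>.128)&(z<.145)&(abs(l)<.01)&(a<-.06)),('grip top',(z>.185)&(z<.2)&(abs(l)<.02)),('body',(z>.135)&(z<.15)&(abs(l)<.02)&(a>-.075)&(a<.09)),('plate',(z>.125)&(z<.14)&(abs(l)<.02)&(a>.1)),('headstub',(z>.122)&(z<.134)&(abs(l)<.005)&(a>.066)&(a<.106))]:
    m&=d>0
    if m.sum()>3: print(n,m.sum(),a[m].min().round(4),a[m].max().round(4),z[m].max().round(4))
```

```text
cup top 3748 -0.1086 0.1223 0.143
cup/any 644 -0.1068 -0.06 0.145
grip top 168 -0.0971 -0.094 0.191
body 6498 -0.0655 0.0655 0.1471
plate 1044 0.1 0.1223 0.1382
headstub 552 0.066 0.1019 0.1313
```

Run:
```python
from workcell import robot
print(robot.hand_in(), robot.read_state()['time_s'])
```

```text
the job is handed in; nothing more can be done
the job is handed in; nothing more can be done
```

The blank is mounted in the cradle with the scribed facet facing up and the tail centre home over the stub, and I have handed the job in. The clock read about 24 s when I did.

- **Mounting:** I picked up the wooden blank, laid its stubs in both notches until the posts took its weight, and let go. I then slid the tail centre until it would move no further.
- **Turning:** After that I turned the blank 90° between the centres with one fingertip, in two pushes of about 45° and a small correction.
- **Squeeze that failed:** I gripped the blank once to square up the last 3°, but it did not move. I finished with a light downward drag of one finger instead.

Last checks, with the gripper clear of everything:
- **Facet angle:** it measured −0.5° to −0.6°. The blank read −0.4° straight after I laid it square, so part of this may be camera bias.
- **Blank position:** it is centred to within about 1 mm and seated in both notches.
- **Tail centre:** the front of its grip block is at −94 to −95 mm, against −95 mm for fully home.
- **Bystanders:** both gouges and the glue bottle looked undisturbed in the last pictures. The mallet was out of those views; no planned move went near it.

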